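Fit a charged battery pack in a vacuum slab lifter and latch its hatch

TASK

Fit the charged battery pack (green lamp) in the slab lifter: press the latched hatch at its orange mark so that it springs open, take the pack from the charger, lower it into the bay and push it fully home. Then swing the hatch shut and press at the mark until it latches and stays closed when let go. Press by feel, with no more than 30 N on the hatch, do not ram or drop the pack, and leave the red pack and the tools where they are.

Things in the scene. Friction and masses are not known exactly. Their poses are not given: they have to be found in the camera images.
- lifter: Battery vacuum lifter, fixed on a beige stone slab (300 x 470 mm): aluminium pad plate, blue battery box, steel bail (top at z = 199 mm) 145 mm to the -y side, pump beyond. Origin under the middle of the battery bay, 0 to 6 mm above the bench (slabs differ); x away from the box's front, y left, z up. The box spans x -72 to +84, y -75 to +75; rim at z = 164, mouth x -46 to +72, y -69 to +69 mm.
- bay_mouth (a point): Middle of the pack socket's mouth in the lifter's bay: in a black shelf at lifter z = 116 mm (48 mm below the rim). The socket is 80.2 mm (x) by 54.2 mm (y); sloping lead-ins widen it by 6 to 8 mm a side between z = 106 and 116 mm. Axes as the lifter's; the pack may stand in it either way round.
- bay (a point): Where the centre of the pack's underside lies when fully home: lifter z = 65 mm, on rigid ledges at the socket's foot; axes as the lifter's. 8 mm above home the pack meets a stiff dust shutter that it must push down: about 16 N in all, far more than the pack's weight; it does not spring back. Then the pack stops hard, its top 6 mm below the box's rim.
- hatch (a joint): Hatch angle, rad: 0 latched, positive open, 1.75 open stop. A damped spring opens it in about 2 s; holding it nearly shut takes 9 N at the mark, less when open. From latched it can be pressed 0.03 rad (4 mm at the mark) further, to a firm stop. The latch changes over (frees, or catches) only when pressed nearly to that stop (over 3.4 mm) and let go; let go short of that, it stays as it was.
- hatch_mark (a point): Orange round press mark, 19 mm across, on top of the hatch by its free front edge; axes turn with the hatch (z out of its outer face). The hatch is a grey plate 150 mm wide, 148 mm long from the hinge line to the front edge, 8 mm thick; the mark lies 137 mm from the hinge line. Latched, it is at lifter x = -59, y = 0, z = 178 mm.
- hatch_hinge (a point): Middle of the hatch's hinge line, which runs along the lifter's y at the back of the box: lifter x = +78, z = 172 mm; axes as the lifter's. The hatch's outer face lies 6 mm above it when shut, the inner face 2 mm below. Open, the hatch stands upright leaning 0.18 rad back, its free edge at lifter z = 318 mm; it is shut by pushing its outer (back) face towards -x and down.
- charger: Black twin charger, fixed, 130 x 250 x 40 mm, with a 55 mm high part behind (x = +66 to +130 mm). Origin at the centre of the 130 x 250 mm part, on the bench. Two pockets 79 x 53 mm, 18 mm deep, at y = -60 and +60 mm; either pack may stand in either.
- pack_green: The charged battery pack: upright black block 76 (x) x 50 (y) x 93 mm (z) with a grey band, about 0.42 kg, green lamps on top and front. Origin at the centre of its underside, z up; it stands in a charger pocket, foot 22 mm above the bench. Grip it across its 50 mm. The foot narrows by 4 mm a side over its last 7 mm.
- pack_red: The other pack, still charging: the same but with red lamps. It stays in the other pocket.
- mallet: Round wooden mason's mallet standing on its head, 96 mm across, 212 mm tall; bystander. Origin at the centre of its underside.
- chisel_wide: Steel stone chisel with a 32 mm blade, 200 mm long, lying along its x; bystander. Origin under its middle.
- chisel_narrow: Steel stone chisel with an 18 mm blade, 200 mm long, lying along its x; bystander. Origin under its middle.
- wax_tin: Tin, 72 mm across, 60 mm tall, yellow label; bystander. Origin at the centre of its underside.
- offcut: Sandstone offcut 110 x 80 x 50 mm; bystander. Origin at the centre of its underside.
There are look-alikes about, which are no part of the job. What is shaped like the pack_green but blue, purple or turquoise is not meant.

How it is judged:
On the way, in this order (a step that is already met when the one before it is completed fails the run):
1. the hatch has been freed and has swung open (value of joint hatch above 1.3 rad), for 0.2 s.
2. the green pack is fully home in the bay while the hatch is open (x of pack_green in the frame of bay between -0.004 and 0.004 m and y of pack_green in the frame of bay between -0.004 and 0.004 m and z of pack_green in the frame of bay below 0.002 m and angle between pack_green's own z axis and vertical below 0.06 rad and angle between the x axis of pack_green and the x axis of bay, either way round below 0.1 rad and value of joint hatch above 0.8 rad), for 0.2 s.
At the end, for the whole second after the job is handed in: The hatch is latched shut and still (within 0.025 rad of its latched angle) with nobody holding it; the green pack is fully home in the bay (underside within 2 mm of the ledges, within 4 mm of the middle, upright); the red pack is still in its pocket (moved less than 15 mm) (value of joint hatch between -0.012 and 0.025 rad and velocity of joint hatch between -0.05 and 0.05 rad/s and x of pack_green in the frame of bay between -0.004 and 0.004 m and y of pack_green in the frame of bay between -0.004 and 0.004 m and z of pack_green in the frame of bay below 0.002 m and angle between pack_green's own z axis and vertical below 0.06 rad and angle between the x axis of pack_green and the x axis of bay, either way round below 0.1 rad and linear speed of pack_green below 0.01 m/s and distance of pack_red from where it was at the start of the episode below 0.015 m); the robot touches nothing.
It fails at once if the hatch is pressed or struck with more than 30 N (contact force between any of the fingers, the arm and hatch above 30 N).
It fails at once if the pack is rammed into or dropped on the lifter (contact forces of more than 70 N) (contact force between pack_green and lifter above 70 N).
It fails at once if a bystander is shoved or knocked over (moved more than 30 mm) (distance of any of mallet, chisel_wide, chisel_narrow, wax_tin, offcut, pack_red from where it was at the start of the episode above 0.03 m).
It also fails if it takes over 72 s, if anything falls off the work surface, if the arm or the gripper's body presses on something with over 40 N, if the wrist force passes 120 N, or if a joint passes its speed limit or range.

ROBOT

A 7-joint arm with a two-finger parallel gripper is mounted at the origin on the work surface. World frame = base frame: x ahead of the robot, y to its left, z up, the work surface at z = 0. Lengths are in m, angles in rad, forces in N, time in s.
With the tool pointing down it reaches from about 0.4 to 0.85 m from the base axis. Payload 10.4 kg.
Tool frame: the origin (TCP) lies at the very end of the fingers, on their centre line; the grasp point (between the pads) lies 19 mm behind it; z points along the fingers, y is the direction in which the jaws open and shut (so a half turn about z gives the same grasp; the last joint's range is limited). The gripper opens to 87 mm and grips with 3 to 60 N. Pads are 19 mm wide; open, the fingers measure 117 mm over their backs; the gripper's body (75 mm by 190 mm) begins 51 mm behind the grasp point.
Start: joints at [1.234, 0.332, -0.065, 1.46, 0.022, 1.35, -0.088], TCP at [0.193, -0.594, 0.223] pointing down, gripper open.
Joint ranges: [-2.6, 2.6], [-0.5, 2.12], [-1.47, 1.34], [0.16, 2.42], [-1.27, 4.41], [0.06, 2.06], [-2.6, 2.6]. Speed limits (rad/s): [2.22, 2.22, 2.79, 2.79, 3.14, 3.14, 3.14].

INTERFACE

Orientations are given as a unit quaternion [x, y, z, w].
In Python, from bench import r, eyes, job gives the robot as it stands. The module is installed in compiled form; this text tells all that it offers.
- The arm moves only by the tool play_rows, never from a script. Its argument "motion" is a list of rows, each a list of 7 numbers: the shift along the tool's x, y, z as a fraction of full scale, then the turn, a rotation vector about the tool's x, y, z as a fraction of full scale, then the opening in per cent of the stroke, from 0 (shut) to 100 (fully open). A call has 1 to 5 rows; each row is the pose to reach, as a shift and turn from the pose commanded when the call began, along the tool's axes at that moment; what a row does not reach only later rows make up. Full scale, the value 1, is 0.2 m for a shift and 90 degrees for a turn. A row lasts 1/8 s, in which the tool goes at most 62.5 mm and 10.7 degrees, less where a joint would pass 70% of its speed; a pose out of reach is approached as far as the arm can. A call with a number of a shift or a turn outside -1 to 1 is refused whole. A call with a gripper value outside its range is refused whole. The fingers move at their own pace and stop on an object; "squeeze" is the grip in N (left out, the last holds). Time passes only in rows, so rows that repeat a pose let the fingers close. It gives the time, the measured TCP pose, the force and the opening at its end, in the units of the state.
- r.read_state(): the state, without advancing time (a new reading comes with each control period).
- eyes.camera(name): name is "scene" or "side" or "wrist"; returns a dict with "image" (400x640x3 uint8, red, green, blue), "mtx" (3x3 intrinsics, pixels), "R" (3x3) and "t" (3): a world point X has camera coordinates R X + t. Camera axes: x right, y down, z forward; pixel columns grow to the right and rows downward; lengths in m; the calibration is good to about 2 mm. A picture is of the moment at which its call begins. There is no depth.
- job.close_job(): hands the job in, once; it reports no verdict.
Trained networks look in a picture, given as the dict that the camera call returned (one of the last four; its "shot" number tells which), for a name from the list of things; names that differ only in an ending like _2 or _b are one class to them, and where a whole thing is asked for, a point or a joint stands for the part that bears it (a point fixed in the world has none). Each returns a list of dicts, best first, with "p" (0 to 1); they miss things now and then, are a little off and sometimes report something else, mostly with a low value. They report only what shows in the picture. A call takes as long as a camera call. They do not tell look-alikes from the thing itself.
- eyes.regions_of(picture, label): "region" (400x640 bool, what is visible of it) and "xy" ([column, row] in pixels, amid what is visible of it).
- eyes.landmark_of(picture, label): "xy" ([column, row] in pixels: a listed point, or the origin of a listed thing).
The state is a dict: "time": time; "joint_positions": joint angles; "joint_vel": joint speeds; "joint_torque": joint torques, N m; "ee_pos": TCP position; "eef_rot": TCP orientation; "ft_force": force on the tool from outside, world axes, zero at the start; "torque": the same for the moment, N m; "width": finger opening in m.
Only numpy, scipy, OpenCV 4.12 (cv2) and the standard library are available. Lean on these libraries where they do the work, as an engineer would, in place of code of your own. Each camera call takes 0.05 s, during which the arm holds its last target. There are 200 camera calls.

## Working session

There is one attempt and no reset: what is moved stays moved. The work goes in short steps, Python scripts to look and compute and a tool call to move; the robot and the scene stay as the last step left them, time stands still between calls to the robot, and variables do not carry over. Pictures are saved under pics/ and viewed, about 8 in all and at most 12, crops included, and the job is handed in when it is done.

Besides the shell and the picture viewer there is one more tool, called after ">>>" as name(argument=value, ...) on one line, values as JSON. play_rows: Moves the arm, as the interface text tells. Shift numbers are shares of 0.2 m and turn numbers shares of 90 degrees, none past 1 either way. Its arguments: {"type":"object","properties":{"motion":{"type":"array","items":{"type":"array","items":{"type":"number"}}},"squeeze":{"type":"number"}},"required":["motion"]}

```bash
mkdir -p pics; ls; cat > h.py <<'E'
import numpy as np, cv2
from bench import r, eyes, job
from scipy.spatial.transform import Rotation as Rn
def save(c,n,crop=None,z=1):
    im=c["image"][:,:,::-1]
    if crop: im=im[crop[1]:crop[3],crop[0]:crop[2]]
    if z!=1: im=cv2.resize(im,None,fx=z,fy=z,interpolation=cv2.INTER_CUBIC)
    cv2.imwrite("pics/"+n,im)
def proj(c,X):
    p=c["mtx"]@(c["R"]@np.asarray(X,float)+c["t"]); return p[:2]/p[2]
def ray(c,px):
    d=c["R"].T@np.linalg.solve(c["mtx"],[px[0],px[1],1.]); return -c["R"].T@c["t"],d/np.linalg.norm(d)
def onz(c,px,z):
    o,d=ray(c,px); return o+d*(z-o[2])/d[2]
def tri(obs):
    A=np.zeros((3,3));b=np.zeros(3)
    for c,px in obs:
        o,d=ray(c,px);P=np.eye(3)-np.outer(d,d);A+=P;b+=P@o
    X=np.linalg.solve(A,b); return X,[np.round(proj(c,X)-px,1) for c,px in obs]
E
python3 - <<'E'
from h import *
np.set_printoptions(precision=4,suppress=True)
cs={n:eyes.camera(n) for n in("scene","side","wrist")}
for n,c in cs.items(): save(c,n+"0.png"); print(n,c["R"].tolist(),c["t"])
for l in["lifter","bay_mouth","hatch_mark","hatch_hinge","charger","pack_green","pack_red","mallet","chisel_wide","chisel_narrow","wax_tin","offcut"]:
    for n,c in cs.items():
        for d in eyes.landmark_of(c,l)[:4]: print(l,n,np.round(d["xy"],1),round(d["p"],2), onz(c,d["xy"],0.0)[:2])
print(r.read_state())
im=np.vstack([cs["scene"]["image"],cs["side"]["image"]])[:,:,::-1]
E
```

```text
pics
scene [[-0.22545957385711315, 0.9741547577484891, -0.013801757574728233], [0.7806710709185714, 0.17216796547399937, -0.6007585793772694], [-0.5828556078369841, -0.14622140616382545, -0.7993113540995485]] [-0.0534 -0.3741  1.5489]
side [[-0.7434720673196726, -0.6686322618416141, 0.013423246253380601], [-0.4130446333647422, 0.4433057107878527, -0.7955338947093722], [0.5259690256697608, -0.5970016291497399, -0.6057603807022695]] [0.5293 0.2424 0.8066]
wrist [[0.30787017628463953, -0.9514281905793899, 0.0005939068079857574], [-0.9163704844866828, -0.2963579390096507, 0.26914142592250273], [-0.2558927308778247, -0.0834048569136339, -0.9631004828817753]] [-0.6235 -0.0311  0.3887]
lifter scene [222.7 198.3] 0.57 [ 0.5048 -0.1173]
lifter side [394.1 189.9] 0.66 [ 0.5161 -0.118 ]
hatch_mark scene [217.3 141. ] 0.59 [ 0.2875 -0.2178]
hatch_mark side [421.  141.1] 0.82 [ 0.611  -0.4406]
hatch_hinge scene [202.1 185. ] 0.7 [ 0.4709 -0.1958]
hatch_hinge side [375.7 129.1] 0.84 [ 0.7859 -0.4045]
hatch_hinge side [310.1 253.6] 0.36 [0.5206 0.2463]
charger scene [206.3 183.7] 0.56 [ 0.4634 -0.1
[... 872 characters left out ...]
9]
wax_tin scene [301.8 296.7] 0.92 [0.7531 0.1861]
wax_tin side [263.6 207.7] 0.9 [0.7378 0.2045]
offcut scene [259.4 291.5] 0.62 [0.763  0.0782]
offcut side [286. 184.] 0.59 [0.7747 0.0817]
{'time': 1.95, 'joint_positions': array([ 1.2344,  0.3322, -0.0647,  1.4601,  0.0216,  1.3499, -0.0885]), 'joint_vel': array([ 0.0012, -0.0001, -0.0006, -0.0011, -0.0002,  0.0007,  0.0009]), 'joint_torque': array([  0.0008, -62.3031,   0.0248, -39.0114,  -0.0612,   0.0316,
         0.    ]), 'ee_pos': array([ 0.1929, -0.5945,  0.2226]), 'eef_rot': array([0.9877, 0.1562, 0.    , 0.    ]), 'ft_force': array([0.8544, 0.1348, 0.0235]), 'torque': array([0.0072, 0.0487, 0.0263]), 'width': 0.08678594067250545}
```

View pics/scene0.png

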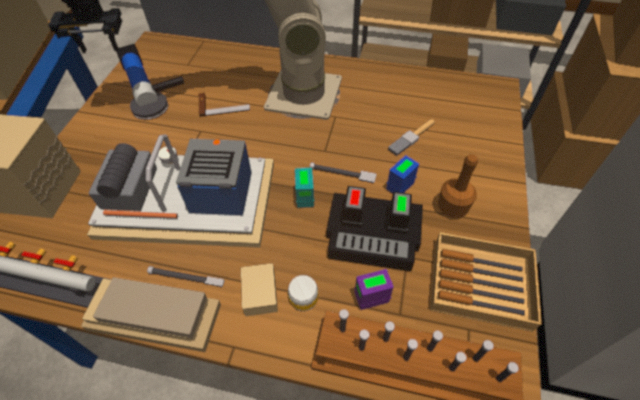

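View pics/side0.png

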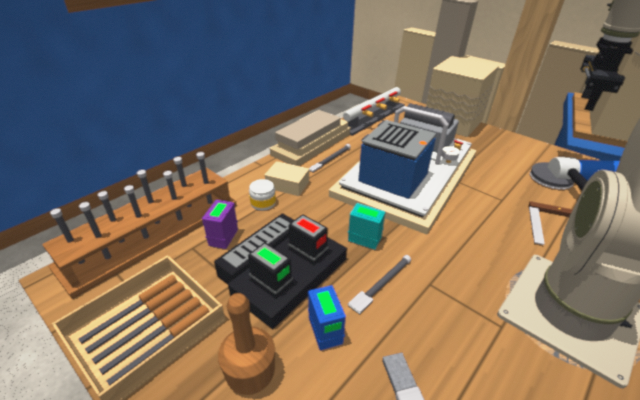

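```bash
python3 - <<'E'
from h import *
np.set_printoptions(precision=4,suppress=True)
A=eyes.camera("scene");B=eyes.camera("side")
import pickle
pickle.dump((A,B),open("c0.pkl","wb"))
for l,a,b in [("mark",(217.3,141),(421,141.1)),("hinge",(202.1,185),(375.7,129.1)),("lifter",(222.7,198.3),(394.1,189.9)),("green",(395.8,221.4),(266.8,287.2)),("red",(355.7,215.1),(307.5,255.6))]:
    print(l,*tri([(A,a),(B,b)]))
for n,c in(("s",A),("d",B)):
  for l in("pack_green","pack_red","charger","hatch"):
    for d in eyes.regions_of(c,l)[:5]:
        ys,xs=np.nonzero(d["region"]); print(n,l,round(d["p"],2),np.round(d["xy"]),len(xs),xs.min(),xs.max(),ys.min(),ys.max())
a=cv2.resize(A["image"][120:230,130:270],None,fx=4,fy=4,interpolation=cv2.INTER_CUBIC)
cv2.imwrite("pics/sl.png",a[:,:,::-1])
a=cv2.resize(B["image"][200:300,200:340],None,fx=3,fy=3,interpolation=cv2.INTER_CUBIC)
b=cv2.resize(A["image"][180:280,320:430],None,fx=3,fy=3,interpolation=cv2.INTER_CUBIC)
cv2.imwrite("pics/pk.png",np.hstack([a,b])[:,:,::-1])
q=r.read_state()["eef_rot"];print(Rn.from_quat(q).as_matrix())
E
```

```text
mark [ 0.4575 -0.1109  0.1912] [array([0.2, 0.3]), array([ 0.3, -0.3])]
hinge [ 0.5956 -0.1019  0.1789] [array([-0.3, -0.4]), array([-0.4,  0.3])]
lifter [ 0.5113 -0.112   0.0072] [array([0.4, 0.6]), array([ 0.6, -0.4])]
green [0.5001 0.3932 0.0281] [array([2.4, 1.7]), array([ 3.3, -1.7])]
red [0.5005 0.2763 0.03  ] [array([0., 0.]), array([ 0.1, -0. ])]
s pack_green 0.92 [402. 176.] 846 386 418 156 192
s pack_green 0.87 [399. 212.] 897 387 412 191 234
s pack_green 0.76 [306. 188.] 688 295 313 168 207
s pack_green 0.63 [374. 288.] 1247 354 393 269 309
s pack_red 0.8 [355. 207.] 797 343 365 186 227
s charger 0.93 [373. 239.] 5090 325 422 192 271
s hatch 0.66 [210. 162.] 2736 176 244 139 188
d pack_green 0.91 [365. 224.] 1300 348 384 203 248
d pack_green 0.88 [265. 268.] 1773 248 292 242 298
d pack_green 0.72 [326. 316.] 1893 308 345 284 349
d pack_green 0.68 [222. 226.] 1325 203 237 200 248
d pack_red 0.94 [310. 239.] 1447 289 327 215 264
d charger 0.61 [290. 270.] 5467 214 346 213 328
d hatch 0.8 [399. 136.] 1625 362 434 120 156
[[ 0.9512  0.3086  0.0001]
 [ 0.3086 -0.9512 -0.0001]
 [ 0.      0.0001 -1.    ]]
```

View pics/pk.png

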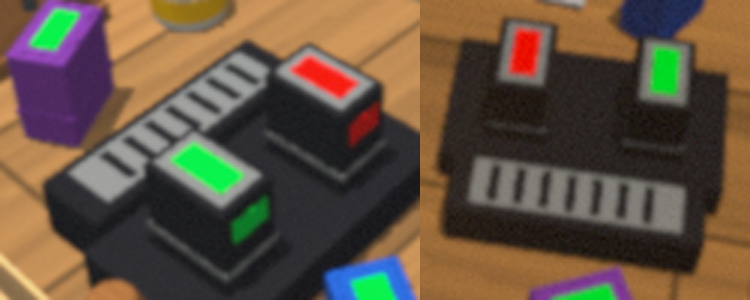

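>>> play_rows(motion=[[0.1,-0.1,-0.3,0,0,0.03,0],[0.3,-0.3,-0.5,0,0,0.06,0],[0.55,-0.55,-0.5,0,0,0.1,0],[0.8,-0.8,-0.5,0,0,0.13,0],[1,-1,-0.5,0,0,0.159,0]])

```text
time: 3.08
ee_pos: [0.3136, -0.3574, 0.3228]
eef_rot: [1.0, 0.031, 0.0, 0.001]
ft_force: [1.2, -0.1, -0.2]
width: 0.045
```

```bash
cat >> h.py <<'E'
def to(target,yawx=None,base=None):
    """tool-axis shift units and turn units from current pose to TCP target with tool x at world yaw (rad)"""
    s=r.read_state();R0=Rn.from_quat(s["eef_rot"]).as_matrix()
    sh=R0.T@(np.array(target)-s["ee_pos"])/.2
    out=[np.round(sh,3)]
    if yawx is not None:
        c,n=np.cos(yawx),np.sin(yawx);R1=np.array([[c,n,0],[n,-c,0],[0,0,-1]])
        out.append(np.round(Rn.from_matrix(R0.T@R1).as_rotvec()/(np.pi/2),3))
    return out
def st():
    s=r.read_state();R0=Rn.from_quat(s["eef_rot"]).as_matrix()
    print("t",round(s["time"],2),"p",np.round(s["ee_pos"],4),"F",np.round(s["ft_force"],1),"w",round(s["width"],4),"yaw",round(float(np.arctan2(R0[1,0],R0[0,0])),4))
E
python3 - <<'E'
from h import *
st(); print(to([0.43,-0.111,0.33],0.065))
E
```

```text
t 3.08 p [ 0.3136 -0.3574  0.3228] F [ 1.2 -0.1 -0.2] w 0.045 yaw 0.0626
[array([ 0.658, -1.193, -0.037]), array([ 0.001, -0.   , -0.002])]
```

>>> play_rows(motion=[[0.1,-0.25,-0.05,0,0,0,0],[0.2,-0.5,-0.05,0,0,0,0],[0.3,-0.75,-0.05,0,0,0,0],[0.4,-1,-0.05,0,0,0,0],[0.4,-1,-0.05,0,0,0,0]])

```text
time: 3.7
ee_pos: [0.3811, -0.1509, 0.3331]
eef_rot: [0.999, 0.035, 0.001, 0.001]
ft_force: [-0.4, -0.6, 0.3]
width: 0.002
```

```bash
python3 - <<'E'
from h import *
np.set_printoptions(precision=4,suppress=True)
st(); w=eyes.camera("wrist"); save(w,"w1.png")
for l in["lifter","hatch_mark","hatch_hinge"]:
    for d in eyes.landmark_of(w,l)[:2]: print(l,np.round(d["xy"],1),round(d["p"],2),onz(w,d["xy"],.184))
print(-w["R"].T@w["t"], w["R"])
E
```

```text
t 3.7 p [ 0.3811 -0.1509  0.3331] F [-0.4 -0.6  0.3] w 0.002 yaw 0.0707
hatch_mark [288.5 105.2] 0.78 [ 0.4549 -0.1167  0.184 ]
[ 0.4544 -0.144   0.4944] [[ 0.0698 -0.9976  0.0028]
 [-0.9612 -0.0665  0.2676]
 [-0.2668 -0.0214 -0.9635]]
```

View pics/w1.png

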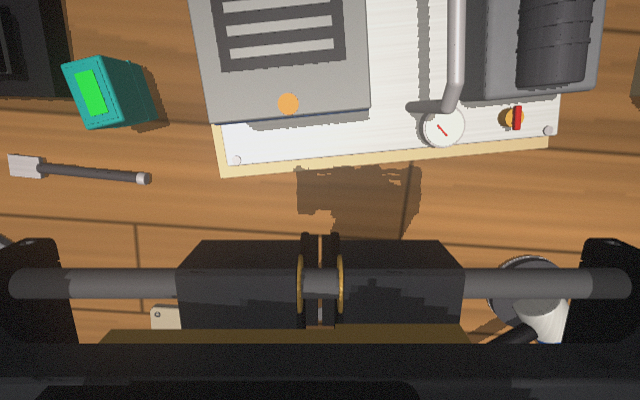

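```bash
python3 - <<'E'
from h import *
np.set_printoptions(precision=4,suppress=True)
w=eyes.camera("wrist")
def orange(c,box):
    h=cv2.cvtColor(c["image"],cv2.COLOR_RGB2HSV);m=((h[...,0]>8)&(h[...,0]<24)&(h[...,1]>110)&(h[...,2]>120))
    x0,y0,x1,y1=box;ys,xs=np.nonzero(m[y0:y1,x0:x1]);return np.array([xs.mean()+x0,ys.mean()+y0]),len(xs)
o=orange(w,(265,85,312,120));print(o,onz(w,o[0],.178),onz(w,o[0],.184))
g=cv2.cvtColor(w["image"],cv2.COLOR_RGB2GRAY).astype(float)
# front edge: strongest gradient per column; side edges per row
def fit(pts):
    p=np.float32(pts);l=cv2.fitLine(p,cv2.DIST_HUBER,0,.01,.01).ravel();return l
gb=cv2.GaussianBlur(g,(0,0),1)
fe=[(x,100+np.argmax(-np.diff(gb[100:135,x]))+.5) for x in range(220,362)]
le=[(180+np.argmax(np.abs(np.diff(gb[y,180:220])))+.5,y) for y in range(5,115)]
re=[(355+np.argmax(np.abs(np.diff(gb[y,355:380])))+.5,y) for y in range(5,95)]
z=.184
for n,p in(("front",fe),("left",le),("right",re)):
    l=fit(p);a=onz(w,l[2:]-l[:2]*50,z);b=onz(w,l[2:]+l[:2]*50,z);d=b-a
    r_=np.abs((np.array(p)-l[2:])@[-l[1],l[0]]);print(n,l,"resid",np.median(r_),"dir",np.degrees(np.arctan2(d[1],d[0])),(a+b)/2)
E
```

```text
(array([281.7263, 101.419 ]), 358) [ 0.4564 -0.1151  0.178 ] [ 0.4563 -0.1158  0.184 ]
front [  0.9943  -0.107  290.5    112.0916] resid 0.24159064516425133 dir -80.55775978872063 [ 0.4475 -0.1238  0.184 ]
left [  0.1426  -0.9898 204.8806  63.9389] resid 4.998388230800629 dir -10.39764590011876 [ 0.482  -0.0477  0.184 ]
right [  0.0635   0.998  361.6     41.    ] resid 0.24040048460665275 dir -170.56042632653617 [ 0.5088 -0.1828  0.184 ]
```

```bash
python3 - <<'E'
from h import *
st();print(to([0.4564,-0.1155,0.2],0.1647))
E
```

```text
t 3.95 p [ 0.3795 -0.1557  0.3324] F [-0.7 -0.6 -0.7] w 0.0004 yaw 0.062
[array([ 0.396, -0.176,  0.662]), array([-0.   ,  0.   , -0.065])]
```

>>> play_rows(motion=[[0.2,-0.1,0.15,0,0,-0.03,0],[0.396,-0.176,0.3,0,0,-0.065,0],[0.396,-0.176,0.5,0,0,-0.065,0],[0.396,-0.176,0.65,0,0,-0.065,0],[0.396,-0.176,0.65,0,0,-0.065,0]])

```text
time: 4.58
ee_pos: [0.4553, -0.115, 0.2006]
eef_rot: [0.997, 0.082, -0.002, -0.001]
ft_force: [0.1, 0.0, -0.2]
width: 0.0004
```

```bash
python3 - <<'E'
from h import *
eyes.camera("wrist");c=eyes.camera("scene");eyes.camera("wrist");st();print(to([0.4564,-0.1155,0.19],0.1647))
E
```

```text
t 4.72 p [ 0.4574 -0.115   0.2039] F [-0.6  1.1  0. ] w 0.0006 yaw 0.1652
[array([-0.005,  0.002,  0.07 ]), array([ 0.001, -0.001,  0.   ])]
```

>>> play_rows(motion=[[-0.003,0.002,0.035,0,0,0,0],[-0.003,0.002,0.07,0,0,0,0],[-0.003,0.002,0.08,0,0,0,0],[-0.003,0.002,0.085,0,0,0,0]])

```text
time: 5.22
ee_pos: [0.4562, -0.1148, 0.1854]
eef_rot: [0.997, 0.083, -0.0, -0.0]
ft_force: [0.0, 0.6, 0.2]
width: 0.0004
```

>>> play_rows(motion=[[0,0,0.006,0,0,0,0],[0,0,0.012,0,0,0,0],[0,0,0.012,0,0,0,0]])

```text
time: 5.6
ee_pos: [0.4563, -0.1149, 0.1838]
eef_rot: [0.997, 0.083, 0.0, 0.0]
ft_force: [-4.1, 0.8, 7.7]
width: 0.0005
```

>>> play_rows(motion=[[0,0,0.005,0,0,0,0],[0,0,0.01,0,0,0,0],[0,0,0.01,0,0,0,0]])

```text
time: 5.98
ee_pos: [0.4563, -0.1149, 0.1819]
eef_rot: [0.997, 0.083, 0.0, 0.0]
ft_force: [-4.5, 0.8, 9.4]
width: 0.0003
```

>>> play_rows(motion=[[0,0,0.005,0,0,0,0],[0,0,0.008,0,0,0,0],[0,0,0.008,0,0,0,0]])

```text
time: 6.35
ee_pos: [0.4562, -0.1149, 0.1803]
eef_rot: [0.997, 0.083, 0.0, 0.0]
ft_force: [-4.6, 1.1, 9.3]
width: 0.0006
```

>>> play_rows(motion=[[0,0,0.004,0,0,0,0],[0,0,0.006,0,0,0,0],[0,0,0.006,0,0,0,0]])

```text
time: 6.72
ee_pos: [0.4563, -0.1149, 0.1799]
eef_rot: [0.997, 0.083, 0.0, 0.0]
ft_force: [-7.7, 1.1, 17.1]
width: 0.0004
```

>>> play_rows(motion=[[0,0,-0.06,0,0,0,0],[-0.25,0,-0.25,0,0,0,0],[-0.5,0,-0.4,0,0,0,0],[-0.6,0,-0.7,0,0,0,0],[-0.6,0,-0.8,0,0,0,0]])

```text
time: 7.35
ee_pos: [0.3375, -0.1353, 0.3418]
eef_rot: [0.997, 0.082, 0.002, 0.002]
ft_force: [0.7, 0.5, 0.0]
width: 0.0004
```

```bash
python3 - <<'E'
from h import *
np.set_printoptions(precision=4,suppress=True)
st();w=eyes.camera("wrist");a=eyes.camera("scene")
im=np.hstack([cv2.resize(w["image"],(400,250)),cv2.resize(a["image"],(400,250))]);cv2.imwrite("pics/o1.png",im[:,:,::-1])
# pack pose from top-face: lamp contours in scene and side at z=.115
b=eyes.camera("side")
for n,c,box in(("scene",a,(385,190,415,235)),("side",b,(248,240,295,300))):
    x0,y0,x1,y1=box;h=cv2.cvtColor(c["image"],cv2.COLOR_RGB2HSV)[y0:y1,x0:x1]
    m=((h[...,0]>45)&(h[...,0]<75)&(h[...,1]>120)&(h[...,2]>150)).astype(np.uint8)
    k,lab,stt,cen=cv2.connectedComponentsWithStats(m);i=1+np.argmax(stt[1:,4]);
    p=np.argwhere(lab==i)[:,::-1]+[x0,y0];P=np.array([onz(c,q,.115)[:2] for q in p]);
    u,s,v=np.linalg.svd(P-P.mean(0));print(n,len(p),P.mean(0),"axis",v[0],np.degrees(np.arctan2(v[0,1],v[0,0])))
for d in eyes.landmark_of(a,"charger")[:2]+eyes.landmark_of(b,"charger")[:2]: print(d)
st()
E
```

```text
t 7.35 p [ 0.3375 -0.1353  0.3418] F [0.7 0.5 0. ] w 0.0004 yaw 0.1643
scene 134 [0.4981 0.3893] axis [0.9985 0.0538] 3.0860436822261903
side 197 [0.5011 0.3887] axis [-0.9992 -0.0402] -177.6932410309253
{'xy': [370.2, 225.8], 'p': 0.85}
{'xy': [200.2, 128.7], 'p': 0.16}
{'xy': [290.5, 276.4], 'p': 0.57}
t 7.6 p [ 0.3377 -0.1345  0.3372] F [-0.2 -0.4 -0.4] w 0.0002 yaw 0.1665
```

View pics/o1.png

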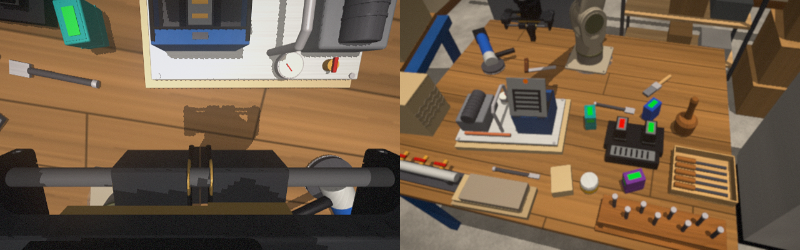

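>>> play_rows(motion=[[0.0,-0.25,0,0,0,0,100],[0.0,-0.5,0,0,0,0.02,100],[0.0,-0.75,0,0,0,0.04,100],[0.0,-1,0,0,0,0.06,100],[0,-1,0,0,0,0.078,100]])

```text
time: 8.22
ee_pos: [0.304, 0.0655, 0.3374]
eef_rot: [1.0, 0.024, -0.0, 0.001]
ft_force: [-0.4, -1.2, -0.3]
width: 0.0426
```

>>> play_rows(motion=[[0.1,-0.25,0,0,0,0,100],[0.2,-0.5,0,0,0,0,100],[0.3,-0.75,0,0,0,0,100],[0.4,-1,0,0,0,0,100]])

```text
time: 8.72
ee_pos: [0.3735, 0.2579, 0.3352]
eef_rot: [1.0, 0.022, -0.002, 0.003]
ft_force: [1.1, 0.6, -4.6]
width: 0.082
```

```bash
python3 - <<'E'
from h import *
st();print(to([0.425,0.385,0.32],0.045))
E
```

```text
t 8.72 p [0.3735 0.2579 0.3352] F [ 1.1  0.6 -4.6] w 0.082 yaw 0.0437
[array([ 0.285, -0.624,  0.071]), array([ 0.004,  0.003, -0.001])]
```

>>> play_rows(motion=[[0.1,-0.2,0.05,0,0,0,100],[0.2,-0.4,0.05,0,0,0,100],[0.25,-0.6,0.05,0,0,0,100],[0.25,-0.6,0.05,0,0,0,100]])

```text
time: 9.22
ee_pos: [0.4188, 0.3797, 0.3219]
eef_rot: [1.0, 0.022, -0.005, 0.003]
ft_force: [0.7, 0.2, 0.0]
width: 0.0869
```

```bash
python3 - <<'E'
from h import *
eyes.camera("scene");eyes.camera("scene");st();w=eyes.camera("wrist");save(w,"w2.png")
h=cv2.cvtColor(w["image"],cv2.COLOR_RGB2HSV);m=((h[...,0]>45)&(h[...,0]<75)&(h[...,1]>120)&(h[...,2]>120)).astype(np.uint8)
k,lab,stt,cen=cv2.connectedComponentsWithStats(m)
for i in range(1,k):
    if stt[i,4]>150:
        p=np.argwhere(lab==i)[:,::-1];P=np.array([onz(w,q,.115)[:2] for q in p]);u,s,v=np.linalg.svd(P-P.mean(0))
        ln=np.degrees(np.arctan2(v[0,1],v[0,0]));print(stt[i],P.mean(0),np.ptp((P-P.mean(0))@v.T,axis=0),ln)
for d in eyes.landmark_of(w,"pack_green"):print(d,onz(w,d["xy"],.022))
st()
E
```

```text
t 9.32 p [0.4169 0.381  0.3222] F [-0.2  0.4 -0.5] w 0.0868 yaw 0.0485
[305  73  20  47 910] [0.50052129 0.39005604] [0.04689311 0.02061872] -178.0935913082085
[532 129  21  43 765] [0.45485935 0.13406169] [0.04514251 0.02111961] -163.01384961085006
[297 202  34  39 630] [0.35983843 0.38505343] [0.04513765 0.02094276] 149.8533607576986
{'xy': [498.7, 142.0], 'p': 0.79} [0.45387603 0.13311349 0.022     ]
{'xy': [313.5, 98.1], 'p': 0.74} [0.49973952 0.39206215 0.022     ]
{'xy': [313.2, 198.9], 'p': 0.69} [0.36023466 0.38655837 0.022     ]
t 9.43 p [0.4179 0.3786 0.3237] F [ 0.1 -0.1  0.2] w 0.0869 yaw 0.0451
```

View pics/w2.png

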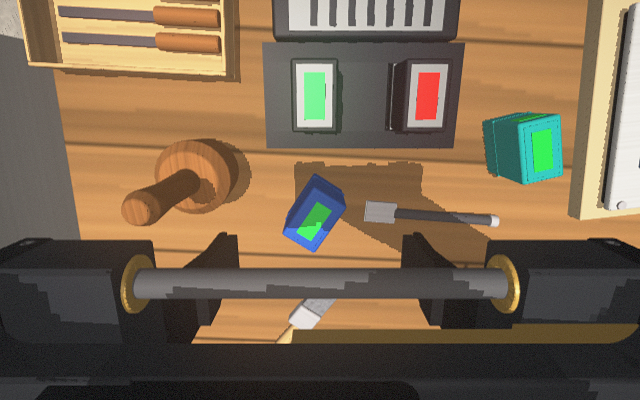

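```bash
python3 - <<'E'
from h import *
st();print(to([0.5005,0.390,0.135],0.035))
E
```

```text
t 9.43 p [0.4179 0.3786 0.3237] F [ 0.1 -0.1  0.2] w 0.0869 yaw 0.0451
[array([ 0.421, -0.045,  0.94 ]), array([0.005, 0.004, 0.006])]
```

>>> play_rows(motion=[[0.25,-0.03,0.1,0,0,0.006,100],[0.421,-0.045,0.3,0,0,0.006,100],[0.421,-0.045,0.6,0,0,0.006,100],[0.421,-0.045,0.85,0,0,0.006,100],[0.421,-0.045,0.94,0,0,0.006,100]])

```text
time: 10.05
ee_pos: [0.5011, 0.3872, 0.1338]
eef_rot: [1.0, 0.016, -0.004, 0.005]
ft_force: [0.7, -0.8, 0.4]
width: 0.0872
```

```bash
python3 - <<'E'
from h import *
for i in range(4): w=eyes.camera("wrist")
st();save(w,"w3.png");print(to([0.5005,0.390,0.083],0.035))
E
```

```text
t 10.25 p [0.5019 0.3905 0.1386] F [ 0.5 -0.1  0.5] w 0.087 yaw 0.0337
[array([-0.006,  0.001,  0.278]), array([ 0.003,  0.002, -0.001])]
```

View pics/w3.png

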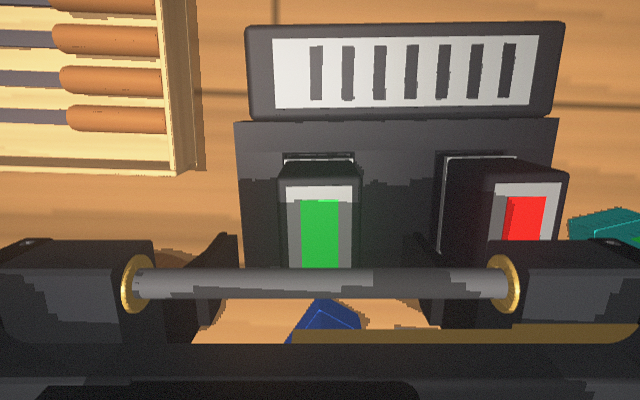

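>>> play_rows(motion=[[-0.004,0,0.1,0,0,0,100],[-0.004,0,0.2,0,0,0,100],[-0.004,0,0.275,0,0,0,100],[-0.004,0,0.275,0,0,0,100]], squeeze=40)

```text
time: 10.75
ee_pos: [0.5001, 0.3899, 0.0818]
eef_rot: [1.0, 0.017, -0.002, 0.003]
ft_force: [-0.2, -0.5, 0.2]
width: 0.087
```

>>> play_rows(motion=[[0,0,0,0,0,0,40],[0,0,0,0,0,0,40],[0,0,0,0,0,0,40],[0,0,0,0,0,0,40],[0,0,0,0,0,0,40]], squeeze=40)

```text
time: 11.38
ee_pos: [0.5001, 0.3898, 0.0816]
eef_rot: [1.0, 0.017, -0.002, 0.003]
ft_force: [-1.0, -0.8, 1.5]
width: 0.0496
```

>>> play_rows(motion=[[0,0,-0.06,0,0,0,40],[0,0,-0.15,0,0,0,40],[0,0,-0.4,0,0,0,40],[0,0,-0.7,0,0,0,40],[0,0,-1,0,0,0,40]])

```text
time: 12.0
ee_pos: [0.5004, 0.3911, 0.2848]
eef_rot: [1.0, 0.018, -0.002, 0.003]
ft_force: [1.0, 1.0, -3.6]
width: 0.0501
```

```bash
python3 - <<'E'
from h import *
st();print(to([0.51,0.15,0.29],0.1647))
E
```

```text
t 12.0 p [0.5004 0.3911 0.2848] F [ 1.   1.  -3.6] w 0.0501 yaw 0.035
[array([ 0.006,  1.207, -0.019]), array([ 0.003,  0.003, -0.083])]
```

>>> play_rows(motion=[[0,0.15,-0.02,0,0,-0.01,40],[0,0.4,-0.02,0,0,-0.03,40],[0,0.65,-0.02,0,0,-0.05,40],[0,0.85,-0.02,0,0,-0.07,40],[0,1,-0.02,0,0,-0.083,40]])

```text
time: 12.62
ee_pos: [0.5077, 0.1896, 0.288]
eef_rot: [0.997, 0.082, -0.002, 0.003]
ft_force: [1.1, 0.3, -4.4]
width: 0.0499
```

```bash
python3 - <<'E'
from h import *
st();print(to([0.5146,-0.1058,0.29],0.1647))
E
```

```text
t 12.62 p [0.5077 0.1896 0.288 ] F [ 1.1  0.3 -4.4] w 0.0499 yaw 0.1646
[array([-2.080e-01,  1.463e+00,  1.000e-03]), array([ 0.004,  0.003, -0.   ])]
```

>>> play_rows(motion=[[-0.1,0.2,0,0,0,0,40],[-0.2,0.4,0,0,0,0,40],[-0.3,0.6,0,0,0,0,40],[-0.4,0.8,0,0,0,0,40],[-0.4,1,0,0,0,0,40]])

```text
time: 13.25
ee_pos: [0.4608, -0.0199, 0.29]
eef_rot: [0.997, 0.083, -0.002, 0.004]
ft_force: [0.6, -0.4, -3.8]
width: 0.0499
```

>>> play_rows(motion=[[-0.05,0.15,0,0,0,0,40],[-0.12,0.3,0,0,0,0,40],[-0.18,0.42,0,0,0,0,40],[-0.183,0.463,0,0,0,0,40],[-0.183,0.463,0,0,0,0,40]])

```text
time: 13.88
ee_pos: [0.4411, -0.1159, 0.2897]
eef_rot: [0.997, 0.082, -0.002, 0.003]
ft_force: [-0.3, 0.1, -3.4]
width: 0.0495
```

```bash
python3 - <<'E'
from h import *
np.set_printoptions(precision=4,suppress=True)
for i in range(4): w=eyes.camera("wrist")
st();yaw=.1647;c,s=np.cos(yaw),np.sin(yaw);O=np.array([.5146,-.1058,.006])
L=lambda x,y,z:O+[c*x-s*y,s*x+c*y,z]
for d in eyes.landmark_of(w,"bay_mouth"):
    X=onz(w,d["xy"],.122);e=X-O;print(d,X,"lifter xy",c*e[0]+s*e[1],-s*e[0]+c*e[1])
im=w["image"].copy()
for pts in([(-46,-69,164),(72,-69,164),(72,69,164),(-46,69,164)],[(-40.1,-27.1,106),(40.1,-27.1,106),(40.1,27.1,106),(-40.1,27.1,106)],[(-72,-75,164),(84,-75,164),(84,75,164),(-72,75,164)]):
    q=np.array([proj(w,L(*np.array(p)/1e3)) for p in pts]);cv2.polylines(im,[np.round(q*16).astype(np.int32)],True,(255,0,0),1,cv2.LINE_AA,4)
cv2.imwrite("pics/w4.png",im[:,:,::-1])
E
```

```text
t 14.07 p [ 0.4411 -0.1152  0.2893] F [ 0.3 -0.2 -3.7] w 0.0496 yaw 0.1668
{'xy': [321.5, 104.3], 'p': 0.7} [ 0.5164 -0.1042  0.122 ] lifter xy 0.0020832542599903132 0.001268936672827827
```

View pics/w4.png

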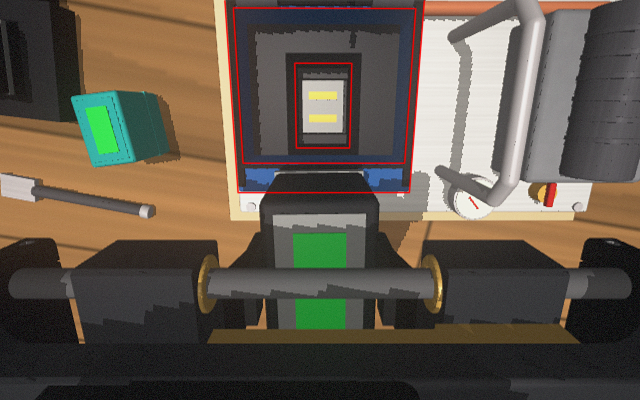

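```bash
python3 - <<'E'
from h import *
st();print(to([0.516,-0.1055,0.196],0.1647))
E
```

```text
t 14.12 p [ 0.441  -0.1155  0.2892] F [ 0.1  0.2 -5. ] w 0.0502 yaw 0.1664
[array([0.38 , 0.01 , 0.464]), array([0.004, 0.003, 0.001])]
```

>>> play_rows(motion=[[0.15,0.005,0,0.004,0.003,0,40],[0.3,0.01,0,0.004,0.003,0,40],[0.38,0.01,0,0.004,0.003,0,40],[0.38,0.01,0.1,0.004,0.003,0,40],[0.38,0.01,0.2,0.004,0.003,0,40]])

```text
time: 14.75
ee_pos: [0.5162, -0.1055, 0.2481]
eef_rot: [0.997, 0.083, -0.0, -0.0]
ft_force: [-0.4, -0.6, -3.6]
width: 0.0496
```

>>> play_rows(motion=[[0,0,0.1,0,0,0,40],[0,0,0.2,0,0,0,40],[0,0,0.25,0,0,0,40],[0,0,0.25,0,0,0,40]])

```text
time: 15.25
ee_pos: [0.5157, -0.1059, 0.1984]
eef_rot: [0.997, 0.083, -0.001, -0.0]
ft_force: [0.3, 0.5, -3.0]
width: 0.0497
```

```bash
python3 - <<'E'
from h import *
a=eyes.camera("scene");b=eyes.camera("side");st();print(to([0.516,-0.1055,0.18],0.1647))
im=np.hstack([cv2.resize(a["image"][80:230,110:300],None,fx=2,fy=2),cv2.resize(b["image"][60:210,310:500],None,fx=2,fy=2)]);cv2.imwrite("pics/i1.png",im[:,:,::-1])
E
```

```text
t 15.35 p [ 0.5163 -0.1061  0.1995] F [ 0.6 -0.8 -3.7] w 0.0496 yaw 0.165
[array([-0.001, -0.003,  0.097]), array([-0., -0.,  0.])]
```

View pics/i1.png

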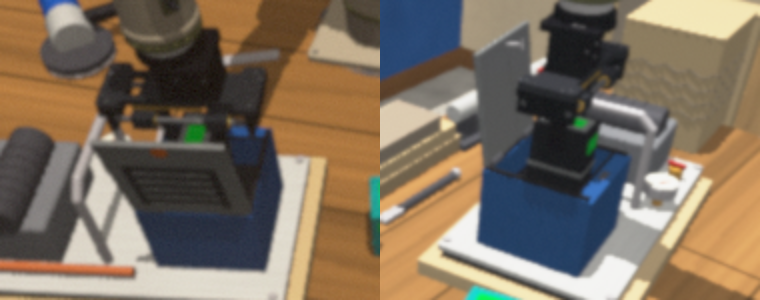

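>>> play_rows(motion=[[0,-0.003,0.025,0,0,0,40],[0,-0.003,0.05,0,0,0,40],[0,-0.003,0.075,0,0,0,40],[0,-0.003,0.1,0,0,0,40],[0,-0.003,0.12,0,0,0,40]])

```text
time: 15.98
ee_pos: [0.5157, -0.1056, 0.1743]
eef_rot: [0.997, 0.082, -0.0, -0.0]
ft_force: [-0.3, 0.3, -3.5]
width: 0.0496
```

>>> play_rows(motion=[[0,0,0.01,0,0,0,40],[0,0,0.02,0,0,0,40],[0,0,0.03,0,0,0,40],[0,0,0.04,0,0,0,40]])

```text
time: 16.48
ee_pos: [0.5158, -0.1056, 0.1667]
eef_rot: [0.997, 0.082, -0.0, -0.0]
ft_force: [1.1, -0.6, -3.4]
width: 0.0499
```

>>> play_rows(motion=[[0,0,0.01,0,0,0,40],[0,0,0.02,0,0,0,40],[0,0,0.03,0,0,0,40],[0,0,0.04,0,0,0,40]])

```text
time: 16.98
ee_pos: [0.5157, -0.1056, 0.1586]
eef_rot: [0.997, 0.082, -0.0, -0.0]
ft_force: [-0.9, -0.4, -4.1]
width: 0.05
```

>>> play_rows(motion=[[0,0,0.01,0,0,0,40],[0,0,0.02,0,0,0,40],[0,0,0.03,0,0,0,40],[0,0,0.03,0,0,0,40]])

```text
time: 17.48
ee_pos: [0.5157, -0.1055, 0.1525]
eef_rot: [0.997, 0.082, -0.0, -0.0]
ft_force: [-0.7, -0.5, -4.9]
width: 0.0498
```

>>> play_rows(motion=[[0,0,0.015,0,0,0,40],[0,0,0.03,0,0,0,40],[0,0,0.045,0,0,0,40],[0,0,0.055,0,0,0,40],[0,0,0.055,0,0,0,40]], squeeze=60)

```text
time: 18.1
ee_pos: [0.5157, -0.1055, 0.1415]
eef_rot: [0.997, 0.082, -0.0, -0.0]
ft_force: [-0.1, 0.5, -3.5]
width: 0.0498
```

>>> play_rows(motion=[[0,0,0.007,0,0,0,40],[0,0,0.014,0,0,0,40],[0,0,0.02,0,0,0,40],[0,0,0.02,0,0,0,40]])

```text
time: 18.6
ee_pos: [0.5159, -0.1056, 0.1381]
eef_rot: [0.997, 0.082, -0.0, -0.0]
ft_force: [-2.8, -0.4, 2.1]
width: 0.0496
```

Contact with the shutter, as expected at about 0.1386. Pushing on in small steps.

>>> play_rows(motion=[[0,0,0.006,0,0,0,40],[0,0,0.012,0,0,0,40],[0,0,0.015,0,0,0,40],[0,0,0.015,0,0,0,40]])

```text
time: 19.1
ee_pos: [0.516, -0.1055, 0.1364]
eef_rot: [0.997, 0.082, -0.0, 0.0]
ft_force: [-9.4, 1.7, 17.0]
width: 0.0495
```

>>> play_rows(motion=[[0,0,0.005,0,0,0,40],[0,0,0.01,0,0,0,40],[0,0,0.01,0,0,0,40]])

```text
time: 19.48
ee_pos: [0.516, -0.1055, 0.1344]
eef_rot: [0.997, 0.082, -0.0, 0.0]
ft_force: [-9.5, 1.8, 17.3]
width: 0.0496
```

>>> play_rows(motion=[[0,0,0.005,0,0,0,40],[0,0,0.01,0,0,0,40],[0,0,0.01,0,0,0,40]])

```text
time: 19.85
ee_pos: [0.516, -0.1055, 0.1324]
eef_rot: [0.997, 0.082, -0.0, 0.0]
ft_force: [-9.5, 1.0, 17.5]
width: 0.0496
```

>>> play_rows(motion=[[0,0,0.004,0,0,0,40],[0,0,0.006,0,0,0,40],[0,0,0.006,0,0,0,40]])

```text
time: 20.23
ee_pos: [0.516, -0.1055, 0.1312]
eef_rot: [0.997, 0.082, -0.0, 0.0]
ft_force: [-9.7, 1.3, 16.9]
width: 0.0495
```

>>> play_rows(motion=[[0,0,0.004,0,0,0,40],[0,0,0.006,0,0,0,40],[0,0,0.006,0,0,0,40]])

```text
time: 20.6
ee_pos: [0.516, -0.1055, 0.1301]
eef_rot: [0.997, 0.082, -0.0, 0.0]
ft_force: [-10.6, 1.6, 18.7]
width: 0.0495
```

>>> play_rows(motion=[[0,0,0.003,0,0,0,40],[0,0,0.005,0,0,0,40],[0,0,0.005,0,0,0,40]])

```text
time: 20.98
ee_pos: [0.516, -0.1055, 0.13]
eef_rot: [0.997, 0.082, -0.0, 0.001]
ft_force: [-14.9, 1.5, 29.6]
width: 0.0494
```

>>> play_rows(motion=[[0,0,-0.006,0,0,0,40],[0,0,-0.006,0,0,0,70],[0,0,-0.006,0,0,0,95],[0,0,-0.006,0,0,0,95],[0,0,-0.006,0,0,0,95]])

```text
time: 21.6
ee_pos: [0.5158, -0.1055, 0.1284]
eef_rot: [0.997, 0.082, -0.0, -0.0]
ft_force: [0.8, -0.4, -0.8]
width: 0.0793
```

>>> play_rows(motion=[[0,0,-0.1,0,0,0,95],[0,0,-0.25,0,0,0,95],[0,0,-0.5,0,0,0,95],[-0.2,0,-0.8,0,0,0,0],[-0.4,0,-1,0,0,0,0]])

```text
time: 22.22
ee_pos: [0.4388, -0.1181, 0.3277]
eef_rot: [0.997, 0.083, 0.0, -0.0]
ft_force: [0.1, -1.4, 0.5]
width: 0.0702
```

```bash
python3 - <<'E'
from h import *
np.set_printoptions(precision=4,suppress=True)
w=eyes.camera("wrist");w=eyes.camera("wrist");st();a=eyes.camera("side")
yaw=.1647;c,s=np.cos(yaw),np.sin(yaw);O=np.array([.5146,-.1058,.006])
L=lambda x,y,z:O+[c*x-s*y,s*x+c*y,z]
im=w["image"].copy()
for pts in([(-38,-25,158),(38,-25,158),(38,25,158),(-38,25,158)],):
    q=np.array([proj(w,L(*np.array(p)/1e3)) for p in pts]);cv2.polylines(im,[np.round(q*16).astype(np.int32)],True,(255,0,0),1,cv2.LINE_AA,4)
h=cv2.cvtColor(w["image"],cv2.COLOR_RGB2HSV);m=((h[...,0]>45)&(h[...,0]<75)&(h[...,1]>120)&(h[...,2]>100)).astype(np.uint8)
k,lab,stt,cen=cv2.connectedComponentsWithStats(m)
for i in range(1,k):
    if stt[i,4]>150:
        p=np.argwhere(lab==i)[:,::-1];P=np.array([onz(w,q,.164)[:2] for q in p]);u,S,v=np.linalg.svd(P-P.mean(0));print(P.mean(0),np.ptp((P-P.mean(0))@v.T,axis=0),v[0])
cv2.imwrite("pics/f1.png",np.hstack([cv2.resize(im,(480,300)),cv2.resize(a["image"][60:220,310:480],(318,300))])[:,:,::-1])
E
```

```text
t 22.32 p [ 0.4387 -0.1194  0.3313] F [1.6 0.5 0.2] w 0.0625 yaw 0.1627
[ 0.5167 -0.1042] [0.0471 0.0214] [-0.9856 -0.1692]
[0.4632 0.0797] [0.0396 0.0187] [-0.9573 -0.2891]
```

View pics/f1.png

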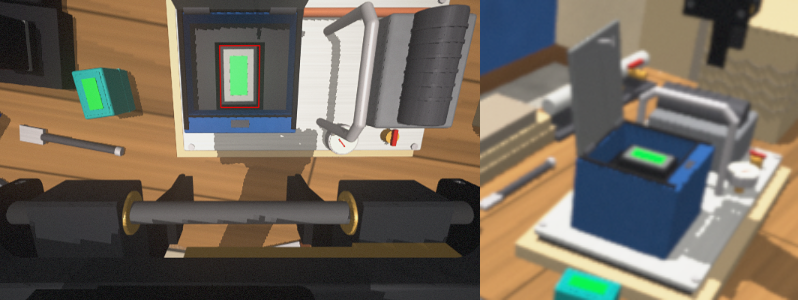

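>>> play_rows(motion=[[0,0,-0.2,0,0,0,0],[0.1,0,-0.2,0,0,0,0],[0.35,0,-0.2,0,0,0,0],[0.6,0,-0.2,0,0,0,0],[0.85,0,-0.2,0,0,0,0]])

```text
time: 23.0
ee_pos: [0.609, -0.0902, 0.3641]
eef_rot: [0.997, 0.082, -0.001, -0.001]
ft_force: [-0.1, 0.4, 1.1]
width: 0.0081
```

```bash
cat >> h.py <<'E'
YW=.1647;CO,SI=np.cos(YW),np.sin(YW)
def L(x,y,z): return np.array([.516,-.1052,.006])+[CO*x-SI*y,SI*x+CO*y,z]
def lif(p):
    e=np.array(p)-[.516,-.1052,.006];return np.round([CO*e[0]+SI*e[1],-SI*e[0]+CO*e[1],e[2]],4)
E
python3 - <<'E'
from h import *
st();print(lif(r.read_state()["ee_pos"]),to(L(.148,0,.36),YW))
E
```

```text
t 23.0 p [ 0.609  -0.0902  0.3641] F [-0.1  0.4  1.1] w 0.0081 yaw 0.1641
[ 0.0942 -0.0005  0.3581] [array([ 0.269, -0.003, -0.01 ]), array([-0.001,  0.001, -0.   ])]
```

>>> play_rows(motion=[[0.15,0,0,0,0,0,0],[0.27,0,0,0,0,0,0],[0.27,0,0,0,0,0,0],[0.27,0,0.17,0,0,0,0],[0.27,0,0.34,0,0,0,0]])

```text
time: 23.62
ee_pos: [0.66, -0.0814, 0.2964]
eef_rot: [0.997, 0.082, -0.0, -0.0]
ft_force: [-0.4, -0.6, -0.9]
width: 0.0004
```

```bash
cat > arc.py <<'E'
from h import *
# TCP path (lifter x,z) so that finger's -x bottom corner (half thickness 10 mm) touches the outer face at radius rad
def tcp(th,rad,half=.010):
    u=np.array([-np.cos(th),np.sin(th)]);n=np.array([np.sin(th),np.cos(th)])
    p=np.array([.078,.172])+rad*u+.006*n
    return p+[half,0]
E
python3 - <<'E'
from arc import *
eyes.camera("wrist");st();p=lif(r.read_state()["ee_pos"]);print(p)
for th in np.arange(1.7,-.01,-.1):
    q=tcp(th,.13);print(round(th,2),np.round(q,4),np.round([(q[0]-p[0])/.2,(p[2]-q[1])/.2],3))
E
```

```text
t 23.68 p [ 0.6585 -0.0818  0.2913] F [ 0.8  0.5 -4. ] w 0.0006 yaw 0.1651
[ 1.444e-01 -2.000e-04  2.853e-01]
1.7 [0.1107 0.3001] [-0.169 -0.074]
1.6 [0.0978 0.3018] [-0.233 -0.082]
1.5 [0.0848 0.3021] [-0.298 -0.084]
1.4 [0.0718 0.3011] [-0.363 -0.079]
1.3 [0.059  0.2989] [-0.427 -0.068]
1.2 [0.0465 0.2953] [-0.49 -0.05]
1.1 [0.0344 0.2906] [-0.55  -0.026]
1.0 [0.0228 0.2846] [-0.608  0.003]
0.9 [0.0119 0.2776] [-0.663  0.039]
0.8 [0.0017 0.2694] [-0.713  0.079]
0.7 [-0.0076  0.2603] [-0.76   0.125]
0.6 [-0.0159  0.2504] [-0.802  0.175]
0.5 [-0.0232  0.2396] [-0.838  0.229]
0.4 [-0.0294  0.2282] [-0.869  0.286]
0.3 [-0.0344  0.2161] [-0.894  0.346]
0.2 [-0.0382  0.2037] [-0.913  0.408]
0.1 [-0.0408  0.1909] [-0.926  0.472]
-0.0 [-0.042  0.178] [-0.932  0.537]
```

>>> play_rows(motion=[[-0.07,0,-0.08,0,0,0,0],[-0.12,0,-0.08,0,0,0,0],[-0.17,0,-0.08,0,0,0,0],[-0.2,0,-0.08,0,0,0,0],[-0.233,0,-0.082,0,0,0,0]])

```text
time: 24.3
ee_pos: [0.6141, -0.0892, 0.3147]
eef_rot: [0.997, 0.082, 0.0, -0.0]
ft_force: [3.1, 0.6, 2.4]
width: 0.0005
```

>>> play_rows(motion=[[-0.03,0,-0.001,0,0,0,0],[-0.065,0,-0.002,0,0,0,0],[-0.098,0,0,0,0,0,0],[-0.13,0,0.003,0,0,0,0]])

```text
time: 24.8
ee_pos: [0.5883, -0.0936, 0.3138]
eef_rot: [0.997, 0.082, -0.0, -0.0]
ft_force: [3.9, 0.2, 3.9]
width: 0.0
```

```bash
python3 - <<'E'
from arc import *
p=lif(r.read_state()["ee_pos"]);print(p,to(L(*p),YW))
for th in np.arange(1.3,-.01,-.1):
    q=tcp(th,.132);print(round(th,2),np.round(q,4),np.round([(q[0]-p[0])/.2,(p[2]-q[1])/.2],3))
E
```

```text
[ 0.0732 -0.0004  0.3078] [array([-0.,  0.,  0.]), array([-0.,  0.,  0.])]
1.3 [0.0585 0.3008] [-0.074  0.035]
1.2 [0.0458 0.2972] [-0.137  0.053]
1.1 [0.0335 0.2924] [-0.199  0.077]
1.0 [0.0217 0.2863] [-0.257  0.107]
0.9 [0.0106 0.2791] [-0.313  0.143]
0.8 [0.0003 0.2709] [-0.364  0.185]
0.7 [-0.0091  0.2616] [-0.411  0.231]
0.6 [-0.0176  0.2515] [-0.454  0.282]
0.5 [-0.025   0.2405] [-0.491  0.336]
0.4 [-0.0312  0.2289] [-0.522  0.394]
0.3 [-0.0363  0.2167] [-0.548  0.455]
0.2 [-0.0402  0.2041] [-0.567  0.518]
0.1 [-0.0427  0.1911] [-0.58   0.583]
-0.0 [-0.044  0.178] [-0.586  0.649]
```

>>> play_rows(motion=[[-0.04,0,0.02,0,0,0,0],[-0.074,0,0.035,0,0,0,0],[-0.105,0,0.044,0,0,0,0],[-0.137,0,0.053,0,0,0,0],[-0.168,0,0.065,0,0,0,0]])

```text
time: 25.42
ee_pos: [0.5551, -0.0991, 0.3007]
eef_rot: [0.997, 0.082, -0.0, -0.0]
ft_force: [3.7, 0.5, 5.2]
width: 0.0007
```

>>> play_rows(motion=[[-0.031,0,0.012,0,0,0,0],[-0.06,0,0.027,0,0,0,0],[-0.089,0,0.042,0,0,0,0],[-0.117,0,0.06,0,0,0,0],[-0.145,0,0.078,0,0,0,0]])

```text
time: 26.05
ee_pos: [0.5265, -0.1038, 0.2853]
eef_rot: [0.997, 0.082, -0.0, -0.0]
ft_force: [2.5, 1.2, 7.0]
width: 0.0006
```

```bash
python3 - <<'E'
from arc import *
p=lif(r.read_state()["ee_pos"]);st();print(p)
for th in np.arange(1,-.01,-.1):
    q=tcp(th,.132);print(round(th,2),np.round(q,4),np.round([(q[0]-p[0])/.2,(p[2]-q[1])/.2],3))
E
```

```text
t 26.05 p [ 0.5265 -0.1038  0.2853] F [2.5 1.2 7. ] w 0.0006 yaw 0.1648
[ 0.0106 -0.0004  0.2793]
1.0 [0.0217 0.2863] [ 0.056 -0.035]
0.9 [0.0106 0.2791] [0.    0.001]
0.8 [0.0003 0.2709] [-0.051  0.042]
0.7 [-0.0091  0.2616] [-0.098  0.088]
0.6 [-0.0176  0.2515] [-0.141  0.139]
0.5 [-0.025   0.2405] [-0.178  0.194]
0.4 [-0.0312  0.2289] [-0.209  0.252]
0.3 [-0.0363  0.2167] [-0.235  0.313]
0.2 [-0.0402  0.2041] [-0.254  0.376]
0.1 [-0.0427  0.1911] [-0.267  0.441]
0.0 [-0.044  0.178] [-0.273  0.506]
```

>>> play_rows(motion=[[-0.026,0,0.021,0,0,0,0],[-0.051,0,0.042,0,0,0,0],[-0.075,0,0.065,0,0,0,0],[-0.098,0,0.088,0,0,0,0],[-0.12,0,0.113,0,0,0,0]])

```text
time: 26.68
ee_pos: [0.5027, -0.1079, 0.2628]
eef_rot: [0.997, 0.082, -0.0, -0.0]
ft_force: [1.9, 0.2, 9.2]
width: 0.0005
```

>>> play_rows(motion=[[-0.021,0,0.026,0,0,0,0],[-0.04,0,0.053,0,0,0,0],[-0.058,0,0.081,0,0,0,0],[-0.074,0,0.11,0,0,0,0],[-0.089,0,0.139,0,0,0,0]])

```text
time: 27.3
ee_pos: [0.4846, -0.1109, 0.2348]
eef_rot: [0.997, 0.082, -0.001, -0.0]
ft_force: [-2.0, -0.3, 9.1]
width: 0.0002
```

```bash
python3 - <<'E'
from arc import *
p=lif(r.read_state()["ee_pos"]);st();print(p)
for th in np.arange(.5,-.01,-.05):
    q=tcp(th,.132+.009*min(1,(.5-th)/.35));print(round(th,2),np.round(q,4),np.round([(q[0]-p[0])/.2,(p[2]-q[1])/.2],3))
E
```

```text
t 27.3 p [ 0.4846 -0.1109  0.2348] F [-2.  -0.3  9.1] w 0.0002 yaw 0.1643
[-0.0319 -0.0005  0.2288]
0.5 [-0.025   0.2405] [ 0.035 -0.059]
0.45 [-0.0294  0.2354] [ 0.012 -0.033]
0.4 [-0.0336  0.2299] [-0.009 -0.006]
0.35 [-0.0376  0.2242] [-0.028  0.023]
0.3 [-0.0412  0.2183] [-0.047  0.053]
0.25 [-0.0446  0.2121] [-0.064  0.084]
0.2 [-0.0477  0.2056] [-0.079  0.116]
0.15 [-0.0505  0.199 ] [-0.093  0.149]
0.1 [-0.0517  0.192 ] [-0.099  0.184]
0.05 [-0.0525  0.185 ] [-0.103  0.219]
0.0 [-0.053  0.178] [-0.106  0.254]
```

>>> play_rows(motion=[[-0.028,0,0.023,0,0,0,0],[-0.047,0,0.053,0,0,0,0],[-0.064,0,0.084,0,0,0,0],[-0.079,0,0.116,0,0,0,0],[-0.093,0,0.149,0,0,0,0]])

```text
time: 27.92
ee_pos: [0.4685, -0.1134, 0.2057]
eef_rot: [0.997, 0.082, 0.002, -0.0]
ft_force: [8.5, 2.1, 7.5]
width: 0.0006
```

>>> play_rows(motion=[[-0.005,0,0.018,0,0,0,0],[-0.008,0,0.035,0,0,0,0],[-0.01,0,0.053,0,0,0,0],[-0.012,0,0.07,0,0,0,0],[-0.012,0,0.08,0,0,0,0]])

```text
time: 28.55
ee_pos: [0.4657, -0.1138, 0.1898]
eef_rot: [0.997, 0.082, 0.001, -0.0]
ft_force: [4.6, 1.6, 9.9]
width: 0.0004
```

```bash
python3 - <<'E'
from h import *
p=lif(r.read_state()["ee_pos"]);st();print(p)
E
```

```text
t 28.55 p [ 0.4657 -0.1138  0.1898] F [4.6 1.6 9.9] w 0.0004 yaw 0.1649
[-0.051  -0.0003  0.1838]
```

>>> play_rows(motion=[[-0.01,0,0.012,0,0,0,0],[-0.02,0,0.024,0,0,0,0],[-0.02,0,0.034,0,0,0,0],[-0.02,0,0.034,0,0,0,0]])

```text
time: 29.05
ee_pos: [0.4621, -0.1145, 0.1831]
eef_rot: [0.997, 0.082, 0.001, -0.0]
ft_force: [7.1, 1.6, 8.5]
width: 0.0009
```

>>> play_rows(motion=[[0,0,0.005,0,0,0,0],[0,0,0.009,0,0,0,0],[0,0,0.009,0,0,0,0]])

```text
time: 29.42
ee_pos: [0.462, -0.1145, 0.1813]
eef_rot: [0.997, 0.082, 0.001, -0.0]
ft_force: [5.9, 2.7, 9.4]
width: 0.0007
```

>>> play_rows(motion=[[0,0,0.004,0,0,0,0],[0,0,0.007,0,0,0,0],[0,0,0.007,0,0,0,0]])

```text
time: 29.8
ee_pos: [0.462, -0.1145, 0.1802]
eef_rot: [0.997, 0.082, 0.001, 0.0]
ft_force: [3.9, 1.6, 11.9]
width: 0.0003
```

>>> play_rows(motion=[[0,0,0.003,0,0,0,0],[0,0,0.004,0,0,0,0],[0,0,0.004,0,0,0,0]])

```text
time: 30.18
ee_pos: [0.4621, -0.1145, 0.1801]
eef_rot: [0.997, 0.082, 0.001, 0.0]
ft_force: [0.2, 2.9, 19.1]
width: 0.0008
```

>>> play_rows(motion=[[0,0,-0.02,0,0,0,0],[0,0,-0.05,0,0,0,0],[0,0,-0.1,0,0,0,0],[0,0,-0.15,0,0,0,0],[0,0,-0.15,0,0,0,0]])

```text
time: 30.8
ee_pos: [0.4611, -0.1149, 0.2089]
eef_rot: [0.997, 0.082, 0.0, 0.0]
ft_force: [-0.1, -0.3, -0.3]
width: 0.0007
```

>>> play_rows(motion=[[-0.2,0,-0.1,0,0,0,0],[-0.4,0,-0.3,0,0,0,0],[-0.6,0,-0.5,0,0,0,0],[-0.6,0,-0.6,0,0,0,0],[-0.6,0,-0.6,0,0,0,0]])

```text
time: 31.42
ee_pos: [0.3429, -0.1347, 0.3292]
eef_rot: [0.997, 0.082, 0.001, 0.001]
ft_force: [-0.3, 0.0, 0.1]
width: 0.0005
```

```bash
python3 - <<'E'
from h import *
for i in range(12): w=eyes.camera("wrist")
st();b=eyes.camera("side");a=eyes.camera("scene")
for n,c in(("w",w),("side",b),("scene",a)):
    for d in eyes.landmark_of(c,"hatch_mark")[:1]: print(n,d,proj(c,L(-.059,0,.178)))
im=np.hstack([cv2.resize(w["image"],(480,300)),cv2.resize(b["image"][60:220,310:480],(318,300))]);cv2.imwrite("pics/g1.png",im[:,:,::-1])
for c,l in((a,"pack_red"),(b,"pack_red"),(a,"chisel_wide"),(a,"wax_tin"),(a,"mallet"),(a,"chisel_narrow"),(a,"offcut")):
    for d in eyes.landmark_of(c,l)[:1]: print(l,d)
E
```

```text
t 32.02 p [ 0.3426 -0.1344  0.3281] F [-0.6  0.1 -0.7] w 0.0009 yaw 0.1649
w {'xy': [321.1, 60.1], 'p': 0.9} [320.48449834  55.28323108]
side {'xy': [420.0, 142.9], 'p': 0.76} [421.48396497 142.72773296]
scene {'xy': [217.8, 140.0], 'p': 0.83} [216.620436   143.07716458]
pack_red {'xy': [352.2, 216.5], 'p': 0.75}
pack_red {'xy': [311.0, 254.5], 'p': 0.83}
chisel_wide {'xy': [341.5, 175.8], 'p': 0.96}
wax_tin {'xy': [303.8, 299.0], 'p': 0.97}
mallet {'xy': [451.7, 206.1], 'p': 0.88}
chisel_narrow {'xy': [189.9, 279.5], 'p': 0.69}
offcut {'xy': [261.3, 292.4], 'p': 0.72}
```

View pics/g1.png

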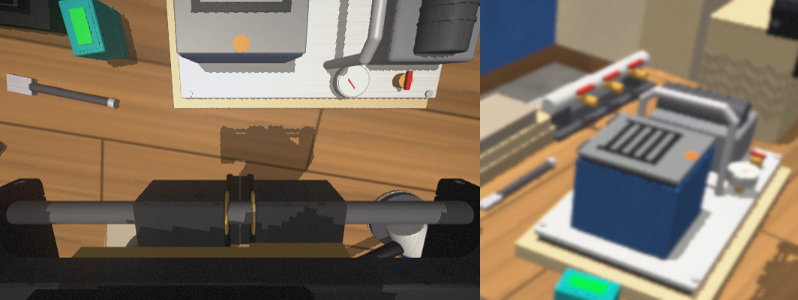

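The hatch is flush and still, 1.8 s after I let go. The mark is within a few pixels of its latched position, and the bystanders haven't moved.

```bash
python3 -c "
from h import *
st();print(job.close_job())"
```

```text
t 32.62 p [ 0.3426 -0.1345  0.3283] F [ 0.8 -0.3 -0.7] w 0.0004 yaw 0.1648
the job is handed in; nothing more can be done
None
```

The green-lamp pack is home in the lifter's bay and the hatch is latched shut. I handed the job in at 32.6 s of the 72 s allowed; no verdict is reported.

- **Opening the hatch:** I pressed at the mark down to the firm stop, with about 19 N on the wrist, and the hatch sprang open.
- **Fitting the pack:** I took the black pack with the green lamp from the charger, not the turquoise, blue or purple look-alikes. It went into the socket without touching the sides. It then pushed the dust shutter down at about 17 N and stopped hard with about 33 N on the wrist. It stopped within 1 mm of the calculated home height. In the picture its lamp was about 1–2 mm from the bay middle.
- **Closing the hatch:** I swung it shut with about 12 N at most, then pressed near the mark to the stop at about 19 N. Once I let go, it stayed flush and still.

**Last checks:**
- The gripper touches nothing, and the wrist force is about zero.
- The hatch mark was seen within 1.5–5 pixels of where it should be when latched. The 5-pixel difference is in the wrist view; I put it down to detector error, because the crop shows the hatch flush.
- The red pack and the five other bystanders were detected within about 4 pixels of their starting places.
- With the hatch shut the pack can't be seen, so its final position rests on the check made before closing.

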